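# Draw a sprung plunger rod out to its gauge bush and hold it

## Robot

A 6-joint arm with a two-finger parallel gripper is mounted at the origin on a cart in front of the work surface, level with it; the furniture and walls round the work are solid. World frame = base frame: x ahead of the robot, y to its left, z up, the work surface at z = 0. Lengths are in m, angles in rad, forces in N, time in s.
With the tool pointing down it reaches from about 0.275 to 0.75 m from the base axis. Payload 10.2 kg.
Tool frame: the origin (TCP) lies between the finger pads; the fingertips stand 25 mm ahead of it and the grasp point (between the pads) lies 6 mm ahead of it; y points along the fingers, z is the direction in which the jaws open and shut, and the axes are right-handed (so a half turn about y gives the same grasp; the last joint's range is limited). The gripper opens to 88 mm and grips with 3 to 60 N. Pads are 18 mm wide; open, the fingers measure 123 mm over their backs; the gripper's body (75 mm by 187 mm) begins 45 mm behind the grasp point.
Start: joints at [0.99, 0.313, 1.498, -0, 1.331, -0.223], TCP at [0.184, 0.492, 0.264] pointing down, gripper open.
Joint ranges: [-2.94, 2.94], [-0.97, 2.17], [0.19, 2.56], [-1.23, 4.37], [0.02, 3.11], [-2.88, 2.88]. Speed limits (rad/s): [2.39, 2.39, 3.01, 3.14, 3.14, 3.14].

## Interface

Orientations are given as a rotation vector (axis times angle).
In Python, from workcell import r gives the robot as it stands.
- The arm moves only by the tool carry_out, never from a script. Its argument "rows" is a list of rows, each an object with "linear": the shift along the tool's x, y, z in m, a list of three; "roll": the turn about the tool's y in degrees. In form: [{"linear": [x, y, z], "roll": roll}, ...]. A call has 1 to 20 rows; each row is the pose to reach, as a shift and turn from the pose commanded when the call began, along the tool's axes at that moment; what a row does not reach only later rows make up. A row lasts 1/8 s, in which the tool goes at most 62.5 mm and 10.7 degrees, less where a joint would pass 70% of its speed; a pose out of reach is approached as far as the arm can. A call with a gripper value outside its range is refused whole. "grip" is the opening in per cent of the stroke, from 0 (shut) to 100 (fully open), set as the call begins (left out, the last holds). The fingers move at their own pace and stop on an object; the grip force is fixed at half the most. Time passes only in rows, so rows that repeat a pose let the fingers close. It gives the time, the measured TCP pose, the force and the opening at its end, in the units of the state.
- r.sense(): the state, without advancing time (a new reading comes with each control period).
- r.grab_frame(name): name is "scene" or "side" or "wrist"; returns the picture (384x512x3 uint8, blue, green, red); there is no depth.
- r.camera_model(name): a dict with "K" (3x3 intrinsics, pixels), "distortion" ([k1, k2, p1, p2, k3] as OpenCV has them; the pictures are not rectified), "pose" (4x4, takes a point from camera to world coordinates). Camera axes: x right, y down, z forward; pixel columns grow to the right and rows downward; lengths in m; the calibration is good to about 2 mm. A picture is of the moment at which its call begins: read the wrist's pose just before it. camera_model takes no time and is no camera call; for the wrist camera it gives the pose at the moment of the call.
- r.hand_in(): hands the job in, once; it reports no verdict.
Trained networks look in the newest picture that a camera, given by its name, has taken for a name from the list of things; names that differ only in an ending like _2 or _b are one class to them, and where a whole thing is asked for, a point or a joint stands for the part that bears it (a point fixed in the world has none). Each returns a list of dicts, best first, with "score" (0 to 1); they miss things now and then, are a little off and sometimes report something else, mostly with a low value. They report only what shows in the picture. A call takes as long as a camera call. They do not tell look-alikes from the thing itself.
- r.silhouettes(label, camera): "region" (384x512 bool, what is visible of it) and "extent" ([centre column, centre row, width, height] in pixels, round what is visible of it).
- r.spot_point(label, camera): "pixel" ([column, row] in pixels: a listed point, or the origin of a listed thing).
The state is a dict: "clock": time; "joints": joint angles; "qvel": joint speeds; "joint_torque": joint torques, N m; "eef_pos": TCP position; "orientation": TCP orientation; "contact_force": force on the tool from outside, world axes, zero at the start; "wrist_torque": the same for the moment, N m; "gripper_width": finger opening in m.
Only numpy, scipy, OpenCV 4.12 (cv2) and the standard library are available. Lean on these libraries where they do the work, as an engineer would, in place of code of your own. Each camera call takes 0.05 s, during which the arm holds its last target.

## Task

Of the three steel bushes that look alike outside, find the one whose bore goes over the upright sprung rod of the plunger stand, slide it down over the rod until it sits fully on the barrel, and let go of it. Then grip the rod above the bush and draw it straight up against its spring until the black ring mark on the rod comes level with the top of the bush, and finish while still holding the rod there (do not let go), with the bush still seated. Leave the dropper bottle and the film reel where they are.

Things in the scene. Friction and masses are not known exactly. Their poses are not given: they have to be found in the camera images.
- stand: Plunger stand, fixed to the worktop: aluminium foot plate 84 x 84 x 12 mm with an upright round steel barrel, 40 mm across, narrowing to 36 mm in its top 6 mm; the flat barrel top is 70 mm above the worktop. Origin: centre of the underside; z up along the rod axis.
- seat (a point): Centre of the barrel's flat top, 70 mm above the worktop, on the rod axis: the bush's underside sits here.
- rod (a joint): Draw-out of the rod, m: 0 = drawn in by its spring (the start), grows as the rod is pulled straight up, hard stop at 0.05. The inner spring pulls it back in with 4 N at 0 and 200 N/m more (10 N at 0.030). At 0.030 the ring mark is level with the top of a seated bush. The rod cannot be pushed in below 0.
- rod_tip (a point): Top end of the plain steel rod: 14 mm diameter with a rounded tip, coming out of the barrel; at draw-out 0 its tip is 62 mm above the barrel top (132 mm above the worktop), so it stands 28 mm out of a seated bush, to be gripped there.
- rod_mark (a point): Centre of the black ring mark, 4 mm wide, round the rod, 58 mm below the rod tip; at the start it is 4 mm above the barrel top, and a seated bush hides it until it is drawn up.
- bush_wide: Loose plain steel bush, upright, 36 mm outside diameter, 34 mm high, 18 mm through bore, about 0.15 kg: the only one that goes over the 14 mm rod. Either end may be up. Origin: centre of its underside, z along the bore.
- bush_wide_center (a point): Middle of that bush, on the bore axis, 17 mm above its underside.
- bush_middle: Loose steel bush, outside the same (36 mm diameter, 34 mm high), bore 11 mm: does not go over the rod. Origin: centre of its underside.
- bush_narrow: Loose steel bush, outside the same (36 mm diameter, 34 mm high), bore 7 mm: does not go over the rod. Origin: centre of its underside.
- amber_dropper: Amber dropper bottle, 30 mm diameter, 104 mm high, a loose bystander behind the stand. Origin: centre of its underside.
- film_reel: White film reel lying flat, 68 mm diameter, 12 mm high, a loose bystander. Origin: centre of its underside.
Things that resemble listed ones, but are neither listed nor needed, are in the scene too. What is shaped like the bush_wide but green or red is not meant.

How it is judged:
By the outcome, as a careful person would: the job done as asked, in the order asked, and still so for the second after the job is handed in, while the arm keeps its last pose, push and grip.
It also fails if it takes over 64 s, if anything falls off the work surface, if the arm or the gripper's body presses on something with over 40 N, if the wrist force passes 120 N, or if a joint passes its speed limit or range.

## Working session

There is one attempt and no reset: what is moved stays moved. The work goes in short steps, Python scripts to look and compute and a tool call to move; the robot and the scene stay as the last step left them, time stands still between calls to the robot, and variables do not carry over. Pictures are saved under pics/ and viewed, and the job is handed in when it is done.

Besides the shell and the picture viewer there is one more tool, called after ">>>" as name([rows], argument=value, ...), one row to a line, values as JSON. carry_out: Moves the arm, as the interface text tells. Its arguments: {"type":"object","properties":{"rows":{"type":"array"},"grip":{"type":"number"}},"required":["rows"]}

```bash
ls; mkdir -p pics; cat > h.py <<'E'
import numpy as np, cv2
from workcell import r
from scipy.spatial.transform import Rotation as R
def save(cam,name):
    im=r.grab_frame(cam); cv2.imwrite('pics/'+name,im); return im
def ray(cam,px,m=None):
    m=m or r.camera_model(cam)
    K=np.array(m['K']);d=np.array(m['distortion']);T=np.array(m['pose'])
    u=cv2.undistortPoints(np.array([[px]],float),K,d)[0,0]
    v=T[:3,:3]@np.array([u[0],u[1],1]); return T[:3,3],v/np.linalg.norm(v)
def atz(cam,px,z,m=None):
    o,v=ray(cam,px,m); return o+v*(z-o[2])/v[2]
def proj(cam,P,m=None):
    m=m or r.camera_model(cam)
    K=np.array(m['K']);d=np.array(m['distortion']);T=np.linalg.inv(np.array(m['pose']))
    return cv2.projectPoints(np.atleast_2d(np.array(P,float)),cv2.Rodrigues(T[:3,:3])[0],T[:3,3],K,d)[0][:,0]
E
python3 - <<'E'
from h import *
np.set_printoptions(precision=4,suppress=True)
s=r.sense(); print(s)
print(R.from_rotvec(s['orientation']).as_matrix())
for c in ['scene','side','wrist']:
    save(c,c+'0.png'); m=r.camera_model(c); print(c,np.array(m['pose']))
E
```

```text
pics
{'clock': 0.0, 'joints': array([ 0.9896,  0.3135,  1.4984,  0.    ,  1.331 , -0.2234]), 'qvel': array([-0.001 ,  0.0011, -0.0004,  0.0011, -0.0016, -0.0001]), 'joint_torque': array([ -0.0001, -40.22  , -25.2274,   0.0694,   0.0352,  -0.0001]), 'eef_pos': array([0.1838, 0.4916, 0.2631]), 'orientation': array([-1.5537,  0.2812, -0.2804]), 'contact_force': array([-0.3155,  0.0318, -0.3297]), 'wrist_torque': array([-0.0269,  0.0437, -0.0821]), 'gripper_width': 0.08828876730810994}
[[ 0.9367 -0.0007  0.3502]
 [-0.3502 -0.0011  0.9367]
 [-0.0003 -1.     -0.0013]]
scene [[-0.7461 -0.4955  0.4448  0.1049]
 [-0.6658  0.5603 -0.4928  0.4355]
 [-0.005  -0.6638 -0.7479  0.8282]
 [ 0.      0.      0.      1.    ]]
side [[ 0.9856 -0.0987  0.1375  0.3588]
 [-0.168  -0.4702  0.8664 -1.1837]
 [-0.0208 -0.877  -0.48    0.7511]
 [ 0.      0.      0.      1.    ]]
wrist [[ 0.3494  0.9055  0.2409  0.1218]
 [ 0.937  -0.3374 -0.0905  0.514 ]
 [-0.0007  0.2573 -0.9663  0.3834]
 [ 0.      0.      0.      1.    ]]
```

View pics/scene0.png

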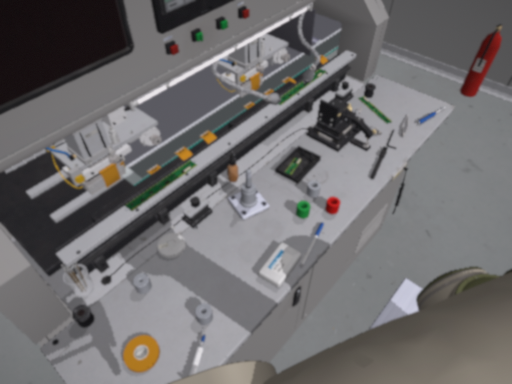

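View pics/side0.png

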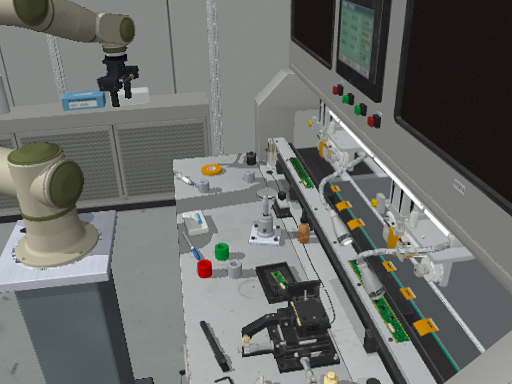

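View pics/wrist0.png

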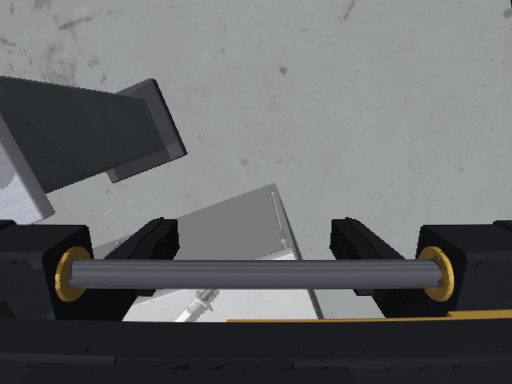

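The scene view shows the stand at about (247,203) and three grey bushes at (314,187), (142,282) and (204,314). The reel is at (171,246) and the dropper at (232,170). Next I measure them.

```bash
python3 - <<'E'
from h import *
np.set_printoptions(precision=4,suppress=True)
for c in ['scene','side']:
    m=r.camera_model(c)
    for l,z in [('stand',0),('rod_tip',.132),('seat',.07),('bush_wide',0),('bush_middle',0),('bush_narrow',0),('amber_dropper',0),('film_reel',0)]:
        for d in r.spot_point(l,c)[:4]:
            print(c,l,round(d['score'],2),np.array(d['pixel']),atz(c,d['pixel'],z,m))
im=cv2.imread('pics/scene0.png')
t=[cv2.resize(im[y-24:y+24,x-24:x+24],(260,260),interpolation=cv2.INTER_CUBIC) for x,y in [(314,187),(142,282),(204,314)]]
cv2.imwrite('pics/crops.png',np.hstack(t)); print(r.sense()['clock'])
E
```

```text
scene stand 0.97 [248.6 205.3] [ 0.5707 -0.0778  0.    ]
scene rod_tip 0.64 [250.5 170.7] [ 0.5676 -0.0826  0.132 ]
scene seat 0.87 [247.1 186.4] [ 0.5771 -0.0797  0.07  ]
scene bush_wide 0.74 [332.5 208.2] [ 0.3937 -0.2207  0.    ]
scene bush_wide 0.72 [310.2 193.4] [ 0.4705 -0.2244  0.    ]
scene bush_wide 0.72 [301.3 214.1] [ 0.4447 -0.1483  0.    ]
scene bush_middle 0.55 [203.1 318.9] [0.4295 0.2294 0.    ]
scene amber_dropper 0.76 [230.2 178.4] [ 0.6785 -0.1182  0.    ]
scene film_reel 0.73 [173.2 246.9] [0.6216 0.1485 0.    ]
scene film_reel 0.2 [245.1 185.8] [ 0.6265 -0.1252  0.    ]
side stand 0.86 [264.4 235.8] [ 0.5739 -0.0767  0.    ]
side rod_tip 0.55 [269.9 194.3] [ 0.5892 -0.0792  0.132 ]
side seat 0.64 [266.6 213.5] [ 0.5811 -0.0735  0.07  ]
side bush_wide 0.76 [234.2 277.1] [ 0.4651 -0.2421  0.    ]
side bush_wide 0.72 [225.4 258.3] [ 0.4535 -0.1603  0.    ]
side bush_wide 0.6 [206.3 273. ] [ 0.3986 -0.2125  0.    ]
side bush_middle 0.68 [204.9 194. ] [0.4318 0.2017 0.    ]
side bush_narrow 0.69 [247.8 179. ] [0.5864 0.2788 0.    ]
side bush_narrow 0.3 [267.2 210.2] [0.6096 0.0593 0.    ]
side amber_dropper 0.61 [301.  242.2] [ 0.6658 -0.1276  0.    ]
side film_reel 0.58 [268.3 197.6] [0.6288 0.1359 0.    ]
0.95
```

View pics/crops.png

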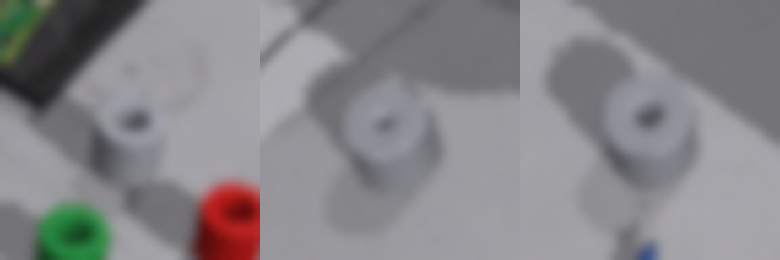

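```bash
python3 - <<'E'
from h import *
np.set_printoptions(precision=4,suppress=True)
a=cv2.imread('pics/scene0.png')[120:250,190:370]; b=cv2.imread('pics/side0.png')[160:310,160:340]
a=cv2.resize(a,None,fx=4,fy=4,interpolation=cv2.INTER_CUBIC); b=cv2.resize(b,None,fx=4,fy=4,interpolation=cv2.INTER_CUBIC)
cv2.imwrite('pics/ca.png',a); cv2.imwrite('pics/cb.png',b)
for n,p in [('tray',(281,147)),('tray',(320,152)),('tray',(276,168)),('tray',(299,184)),('railL',(130,222)),('railR',(340,75))]:
    print(n,atz('scene',p,0.0))
for n,p in [('tray',(257,267)),('tray',(285,262)),('tray',(275,297)),('tray',(300,290))]:
    print(n,atz('side',p,0.0))
print(r.camera_model('wrist')['K'])
E
```

```text
tray [ 0.6532 -0.322   0.    ]
tray [ 0.5486 -0.3835  0.    ]
tray [ 0.606  -0.2394  0.    ]
tray [ 0.5157 -0.2325  0.    ]
railL [0.7667 0.1722 0.    ]
railR [ 0.7409 -0.7898  0.    ]
tray [ 0.5278 -0.2129  0.    ]
tray [ 0.6023 -0.2064  0.    ]
tray [ 0.5482 -0.3338  0.    ]
tray [ 0.6117 -0.3209  0.    ]
[[273.9098   0.     254.0665]
 [  0.     273.9098 188.681 ]
 [  0.       0.       1.    ]]
```

View pics/ca.png

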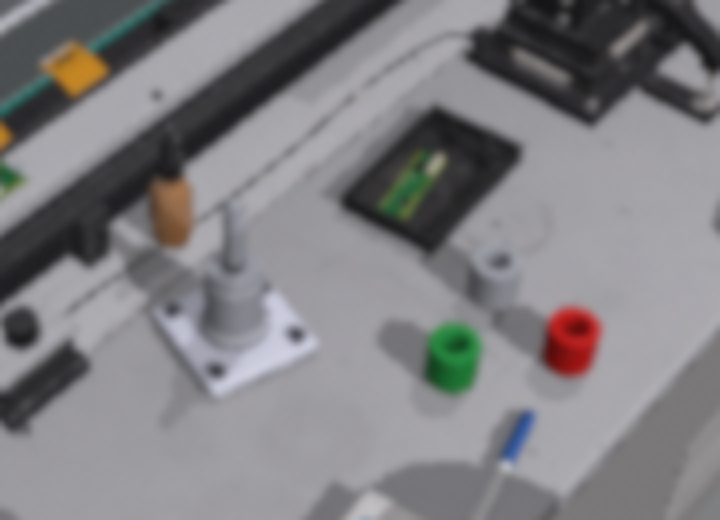

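View pics/cb.png

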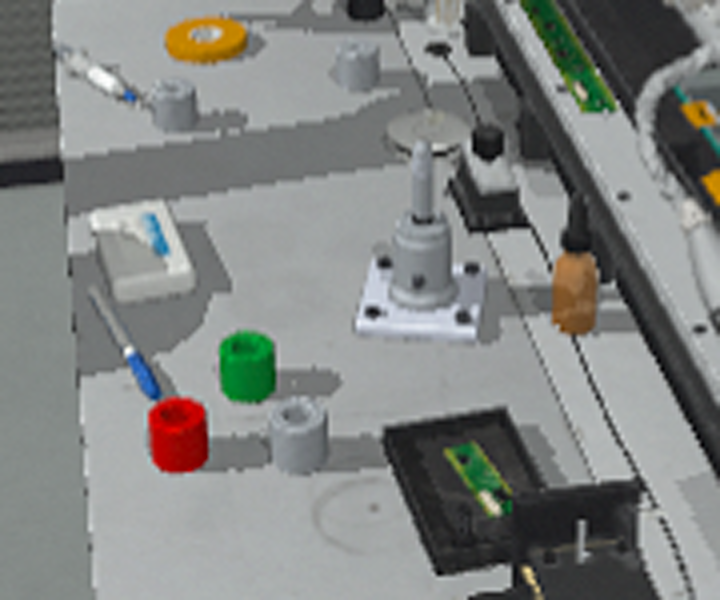

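>>> carry_out([
  {"linear": [0.13,0,-0.145],"roll": 0},
  {"linear": [0.26,0.03,-0.29],"roll": 0},
  {"linear": [0.39,0.06,-0.435],"roll": 0},
  {"linear": [0.518,0.063,-0.579],"roll": 0},
  {"linear": [0.518,0.063,-0.579],"roll": 0},
  {"linear": [0.518,0.063,-0.579],"roll": 0},
  {"linear": [0.518,0.063,-0.579],"roll": 0},
  {"linear": [0.518,0.063,-0.579],"roll": 0},
  {"linear": [0.518,0.063,-0.579],"roll": 0},
  {"linear": [0.518,0.063,-0.579],"roll": 0},
  {"linear": [0.518,0.063,-0.579],"roll": 0},
  {"linear": [0.518,0.063,-0.579],"roll": 0},
  {"linear": [0.518,0.063,-0.579],"roll": 0},
  {"linear": [0.518,0.063,-0.579],"roll": 0},
  {"linear": [0.518,0.063,-0.579],"roll": 0},
  {"linear": [0.518,0.063,-0.579],"roll": 0},
], grip=70)

```text
clock: 2.95
eef_pos: [0.4662, -0.231, 0.2011]
orientation: [-1.553, 0.28, -0.28]
contact_force: [0.3, -0.3, 0.1]
gripper_width: 0.0616
```

```bash
python3 - <<'E'
from h import *
np.set_printoptions(precision=4,suppress=True)
m=r.camera_model('wrist'); im=save('wrist','w1.png'); print(m['pose'],m['distortion'])
for l in ['bush_wide','bush_wide_center']:
    for d in r.spot_point(l,'wrist')[:4]:
        print(l,d['score'],d['pixel'],atz('wrist',d['pixel'],0 if l=='bush_wide' else .017,m))
s=r.sense();print(s['eef_pos'],s['orientation'],s['qvel'],s['gripper_width'])
E
```

```text
[[ 0.3483  0.9057  0.2417  0.404 ]
 [ 0.9374 -0.3366 -0.0897 -0.2087]
 [ 0.0002  0.2578 -0.9662  0.3212]
 [ 0.      0.      0.      1.    ]] [-0.0344  0.      0.      0.      0.    ]
bush_wide 0.88 [253.8, 175.4] [ 0.4688 -0.2331  0.    ]
bush_wide 0.86 [244.2, 111.7] [ 0.396  -0.2176  0.    ]
bush_wide 0.69 [311.5, 130.3] [ 0.4422 -0.1523  0.    ]
bush_wide_center 0.94 [318.4, 138.0] [ 0.4508 -0.1506  0.017 ]
bush_wide_center 0.84 [242.0, 108.6] [ 0.3926 -0.2182  0.017 ]
bush_wide_center 0.76 [256.9, 179.3] [ 0.4709 -0.2301  0.017 ]
[ 0.4663 -0.2314  0.2011] [-1.5528  0.2798 -0.2805] [-0.0039  0.0034 -0.0039  0.0006 -0.0014 -0.    ] 0.06144678156810732
```

View pics/w1.png

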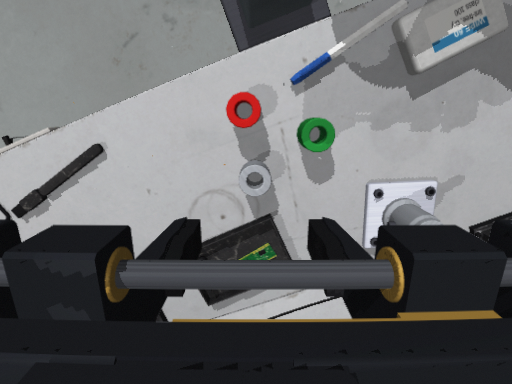

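The wrist view shows the grey bush at (255,179). Its bore is about half its outside diameter, so it is the wide one. I'll refine its centre from the silhouette.

```bash
python3 - <<'E'
from h import *
from scipy.optimize import least_squares
np.set_printoptions(precision=4,suppress=True)
m=r.camera_model('wrist')
im=cv2.imread('pics/w1.png')
for d in r.silhouettes('bush_wide','wrist')[:3]:
    print(d['score'],d['extent'])
    reg=np.asarray(d['region'])
    if not reg[180,244:268].any(): continue
    reg=reg.astype(np.uint8)
    c,_=cv2.findContours(reg,cv2.RETR_EXTERNAL,cv2.CHAIN_APPROX_NONE); c=max(c,key=cv2.contourArea)
    hull=cv2.convexHull(c)[:,0].astype(float)
    a=np.linspace(0,2*np.pi,60,endpoint=False)
    def sil(x,y):
        P=np.vstack([np.c_[x+.018*np.cos(a),y+.018*np.sin(a),np.full(60,z)] for z in(0,.034)])
        return cv2.convexHull(proj('wrist',P,m).astype(np.float32))
    def f(p):
        h=sil(*p); return [cv2.pointPolygonTest(h,(float(u),float(v)),True) for u,v in c[:,0]]
    s=least_squares(f,[.469,-.233],diff_step=1e-3); print(s.x,np.mean(s.fun),np.std(s.fun))
# bore + top ring
b=cv2.resize(im[150:210,225:285],(600,600),interpolation=cv2.INTER_CUBIC)
for p in proj('wrist',[[*s.x,.034],[*s.x,0]],m): 
    q=((p-[225,150]+.5)*10).astype(int); cv2.circle(b,tuple(map(int,q)),4,(0,0,255),-1)
for rr,z,col in [(.018,.034,(0,0,255)),(.009,.034,(0,255,0)),(.018,0,(255,0,0))]:
    P=proj('wrist',np.c_[s.x[0]+rr*np.cos(a),s.x[1]+rr*np.sin(a),np.full(60,z)],m)
    cv2.polylines(b,[((P-[225,150]+.5)*10).astype(int)],True,col,1)
cv2.imwrite('pics/b1.png',b)
E
```

```text
0.97 [242.3, 109.5, 34.3, 32.9]
0.55 [313.9, 132.2, 42.9, 36.3]Traceback (most recent call last):
  File "<stdin>", line 22, in <module>
NameError: name 's' is not defined
```

```bash
cat > ov.py <<'E'
from h import *
import sys
def ov(cam,src,m,x,y,z0,box,out,f=10,rods=None):
    im=cv2.imread(src); u0,v0,w,h=box
    b=cv2.resize(im[v0:v0+h,u0:u0+w],None,fx=f,fy=f,interpolation=cv2.INTER_CUBIC)
    a=np.linspace(0,2*np.pi,60,endpoint=False)
    for rr,z,col in rods or [(.018,z0+.034,(0,0,255)),(.009,z0+.034,(0,255,0)),(.018,z0,(255,0,0))]:
        P=proj(cam,np.c_[x+rr*np.cos(a),y+rr*np.sin(a),np.full(60,z)],m)
        cv2.polylines(b,[((P-[u0,v0]+.5)*f).astype(int)],True,col,1)
    cv2.imwrite(out,b)
E
python3 - <<'E'
from ov import *
m=r.camera_model('wrist')
ov('wrist','pics/w1.png',m,.470,-.231,0,(225,150,60,60),'pics/b1.png')
E
```

```text
(no output)
```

View pics/b1.png

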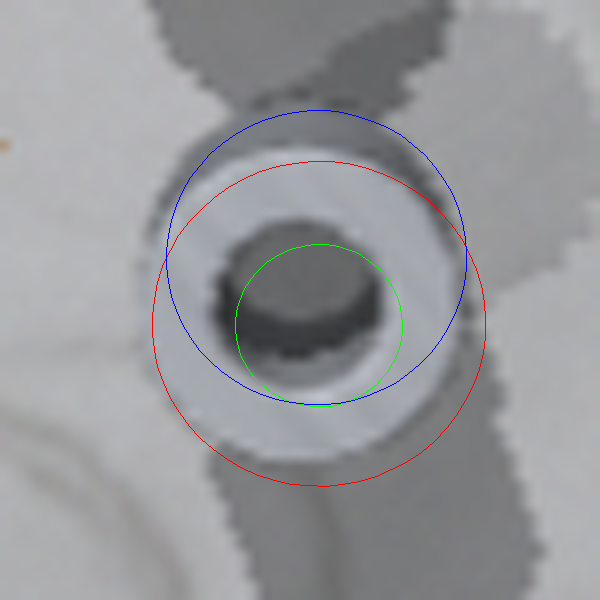

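>>> carry_out([
  {"linear": [0.001,0.05,0],"roll": 0},
  {"linear": [0.001,0.1,0],"roll": 0},
  {"linear": [0.001,0.14,0],"roll": 0},
  {"linear": [0.001,0.16,0],"roll": 0},
  {"linear": [0.001,0.17,0],"roll": 0},
  {"linear": [0.001,0.17,0],"roll": 0},
  {"linear": [0.001,0.17,0],"roll": 0},
])

```text
clock: 4.03
eef_pos: [0.4677, -0.2326, 0.0316]
orientation: [-1.553, 0.28, -0.282]
contact_force: [-0.1, 0.4, 0.1]
gripper_width: 0.0616
```

```bash
python3 - <<'E'
from h import *
save('wrist','w2.png')
s=r.sense();print(s['eef_pos'],s['contact_force'],s['clock'])
E
```

```text
[ 0.46763997 -0.23263419  0.03164412] [0.61461823 0.46295722 0.24560554] 4.075
```

View pics/w2.png

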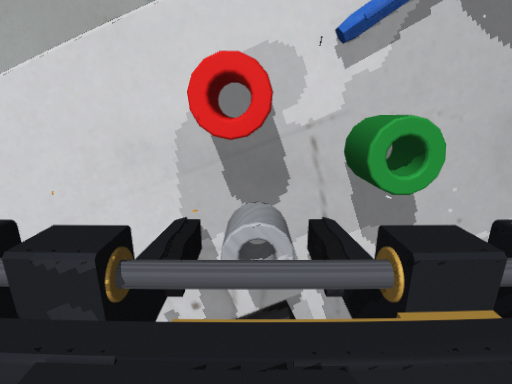

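The bush now stands between the fingers at about (258,240), roughly centred. I'll close on it.

>>> carry_out([
  {"linear": [0,0,0],"roll": 0},
  {"linear": [0,0,0],"roll": 0},
  {"linear": [0,0,0],"roll": 0},
  {"linear": [0,0,0],"roll": 0},
  {"linear": [0,0,0],"roll": 0},
  {"linear": [0,0,0],"roll": 0},
], grip=0)

```text
clock: 4.82
eef_pos: [0.4673, -0.2323, 0.0309]
orientation: [-1.552, 0.281, -0.281]
contact_force: [-0.6, 1.5, 3.5]
gripper_width: 0.0336
```

>>> carry_out([
  {"linear": [0,-0.02,0],"roll": 0},
  {"linear": [0,-0.07,0],"roll": 0},
  {"linear": [0,-0.12,0],"roll": 0},
  {"linear": [0,-0.17,0],"roll": 0},
  {"linear": [0,-0.19,0],"roll": 0},
  {"linear": [0,-0.19,0],"roll": 0},
  {"linear": [0,-0.19,0],"roll": 0},
])

```text
clock: 5.7
eef_pos: [0.4668, -0.2321, 0.2192]
orientation: [-1.551, 0.282, -0.279]
contact_force: [0.5, -0.1, -1.5]
gripper_width: 0.0339
```

```bash
python3 - <<'E'
from h import *
np.set_printoptions(precision=4,suppress=True)
m=r.camera_model('wrist')
save('wrist','w3.png'); print(m['pose'])
s=r.sense();print(s['eef_pos'],s['orientation'],s['contact_force'],s['clock'],s['gripper_width'])
for l,z in [('stand',0),('rod_tip',.132),('seat',.07)]:
    for d in r.spot_point(l,'wrist')[:3]: print(l,d['score'],d['pixel'],atz('wrist',d['pixel'],z,m))
E
```

```text
[[ 0.3494  0.9058  0.2394  0.4049]
 [ 0.937  -0.3381 -0.0883 -0.2099]
 [ 0.0009  0.2552 -0.9669  0.3394]
 [ 0.      0.      0.      1.    ]]
[ 0.4668 -0.2321  0.2192] [-1.5512  0.2827 -0.2789] [-0.4671 -0.4731 -1.843 ] 5.75 0.03346483780200965
stand 0.71 [388.3, 207.8] [ 0.5753 -0.0843  0.    ]
rod_tip 0.9 [459.9, 257.3] [ 0.5754 -0.0843  0.132 ]
seat 0.69 [423.8, 227.7] [ 0.576  -0.0789  0.07  ]
```

View pics/w3.png

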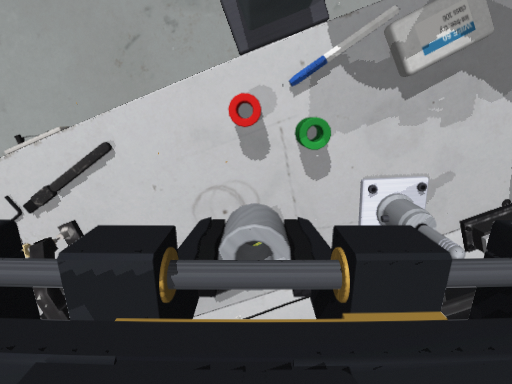

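>>> carry_out([
  {"linear": [0.03,-0.03,0.04],"roll": 0},
  {"linear": [0.06,-0.06,0.08],"roll": 0},
  {"linear": [0.078,-0.08,0.11],"roll": 0},
  {"linear": [0.078,-0.08,0.11],"roll": 0},
  {"linear": [0.078,-0.08,0.11],"roll": 0},
  {"linear": [0.078,-0.08,0.11],"roll": 0},
])

```text
clock: 6.65
eef_pos: [0.5781, -0.1573, 0.2999]
orientation: [-1.552, 0.283, -0.28]
contact_force: [0.1, -0.1, -1.5]
gripper_width: 0.0335
```

```bash
python3 - <<'E'
from ov import *
np.set_printoptions(precision=4,suppress=True)
m=r.camera_model('wrist')
s=r.sense()
save('wrist','w4.png'); print(m['pose'])
np.savez('w4.npz',K=m['K'],d=m['distortion'],p=m['pose'],e=s['eef_pos'])
e=s['eef_pos'];print(e,s['orientation'],s['contact_force'],s['clock'],s['qvel'])
S=[]
for l,z in [('stand',0),('rod_tip',.132),('seat',.07)]:
    for d in r.spot_point(l,'wrist')[:3]: print(l,d['score'],d['pixel'],atz('wrist',d['pixel'],z,m))
print(proj('wrist',[[.575,-.08,0],[.575,-.08,.132]],m))
ov('wrist','pics/w4.png',m,e[0],e[1],e[2]-.031,(205,195,100,70),'pics/b4.png',8)
E
```

```text
[[ 0.3505  0.9053  0.2398  0.5162]
 [ 0.9366 -0.3388 -0.0895 -0.1349]
 [ 0.0002  0.256  -0.9667  0.4202]
 [ 0.      0.      0.      1.    ]]
[ 0.5781 -0.1573  0.2999] [-1.5521  0.2829 -0.2803] [ 0.1361 -0.0501 -1.4506] 6.65 [-0.0017 -0.0033 -0.0088  0.0002  0.0014  0.0002]
stand 0.93 [299.6, 146.8] [ 0.5829 -0.0855  0.    ]
rod_tip 0.56 [320.6, 156.4] [ 0.5793 -0.0833  0.132 ]
seat 0.76 [313.3, 145.4] [ 0.5762 -0.0768  0.07  ]
[[301.4245 140.655 ]
 [322.4056 151.4857]]
```

View pics/w4.png

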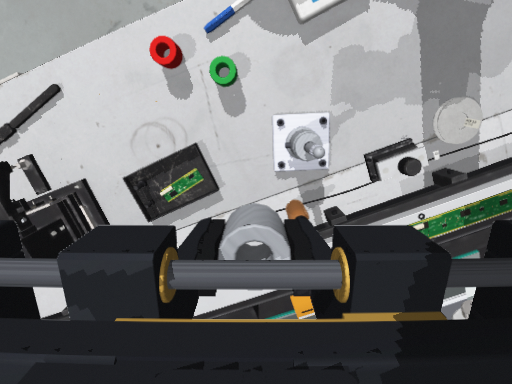

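View pics/b4.png

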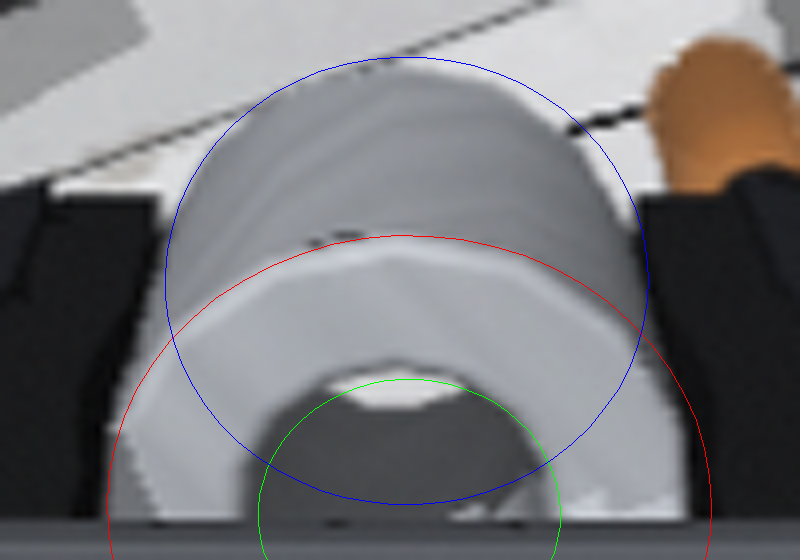

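```bash
python3 - <<'E'
from ov import *
m=r.camera_model('wrist')
L=[(.007,.124,(0,0,255)),(.007,.1,(0,0,255)),(.018,.07,(0,255,0)),(.02,.064,(0,255,255)),(.02,.012,(255,0,0))]
ov('wrist','pics/w4.png',m,.577,-.081,0,(265,105,75,75),'pics/b5.png',8,L)
E
```

```text
(no output)
```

View pics/b5.png

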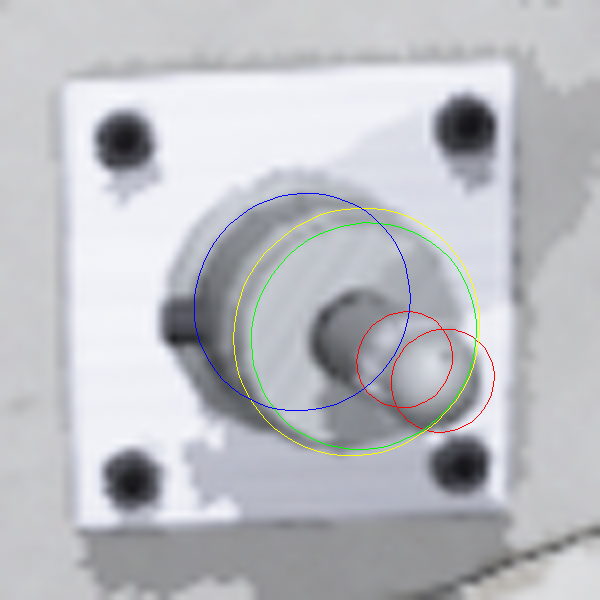

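>>> carry_out([
  {"linear": [-0.014,0,0.035],"roll": 0},
  {"linear": [-0.027,0,0.07],"roll": 0},
  {"linear": [-0.027,0.02,0.07],"roll": 0},
  {"linear": [-0.027,0.06,0.07],"roll": 0},
  {"linear": [-0.027,0.1,0.07],"roll": 0},
  {"linear": [-0.027,0.12,0.07],"roll": 0},
  {"linear": [-0.027,0.126,0.07],"roll": 0},
  {"linear": [-0.027,0.126,0.07],"roll": 0},
  {"linear": [-0.027,0.126,0.07],"roll": 0},
])

```text
clock: 7.98
eef_pos: [0.5784, -0.0818, 0.1758]
orientation: [-1.553, 0.279, -0.282]
contact_force: [0.7, -0.3, -1.6]
gripper_width: 0.0337
```

```bash
cat > look.py <<'E'
from ov import *
np.set_printoptions(precision=4,suppress=True)
s=r.sense();e=s['eef_pos'];print(e,s['orientation'],s['contact_force'],s['clock'],s['gripper_width'])
import sys
n=sys.argv[1]
out=[]
for c in ['scene','side']:
    im=save(c,f'{c}{n}.png'); m=r.camera_model(c)
    u,v=proj(c,[[.576,-.08,.09]],m)[0].astype(int)
    out.append(cv2.resize(im[v-32:v+32,u-22:u+22],None,fx=9,fy=9,interpolation=cv2.INTER_CUBIC))
    print(c,u-22,v-32)
cv2.imwrite(f'pics/l{n}.png',np.hstack(out))
E
python3 look.py 6
```

```text
[ 0.5784 -0.0818  0.1758] [-1.5528  0.2793 -0.2823] [ 0.6699 -0.298  -1.5827] 7.975 0.033699180312991045
scene 225 149
side 243 176
```

View pics/l6.png

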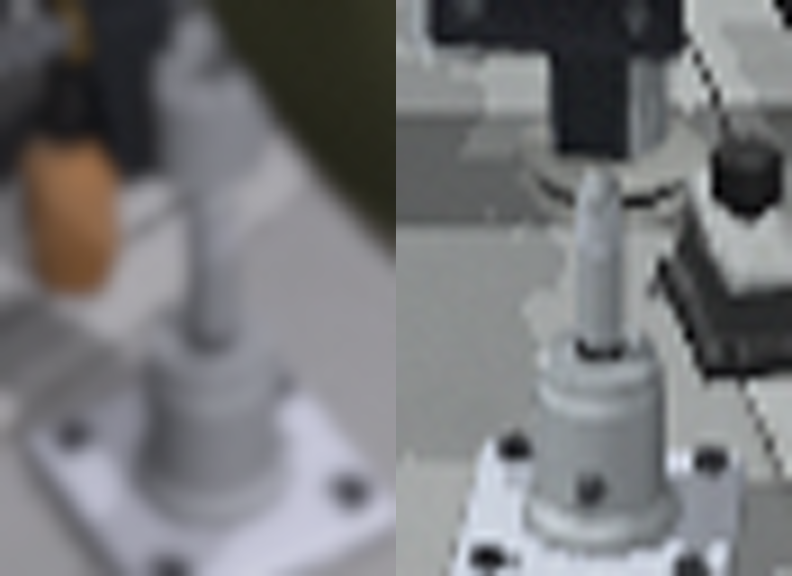

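```bash
cat > ov2.py <<'E'
from ov import *
import sys
def cyl(P,c,m,col,b,off,f,u0,v0,x,y,rr,z1,z2,sh):
    a=np.linspace(0,2*np.pi,60,endpoint=False)
    pts=np.vstack([proj(c,np.c_[x+rr*np.cos(a),y+rr*np.sin(a),np.full(60,z)],m) for z in (z1,z2)])+sh
    h=cv2.convexHull(pts.astype(np.float32))[:,0]
    cv2.polylines(b,[((h-[u0,v0]+.5)*f).astype(int)],True,col,1)
def run(n,sx,sy,bx,by,bz,shs,out,f=11):
    o=[]
    for c in ['scene','side']:
        im=cv2.imread(f'pics/{c}{n}.png'); m=r.camera_model(c)
        u,v=proj(c,[[.576,-.08,.1]],m)[0].astype(int); u0,v0=u-16,v-30
        b=cv2.resize(im[v0:v0+52,u0:u0+34],None,fx=f,fy=f,interpolation=cv2.INTER_CUBIC)
        sh=np.array(shs[c])
        for rr,z1,z2 in [(.02,.012,.064),(.007,.07,.128)]:
            cyl(None,c,m,(0,255,0),b,0,f,u0,v0,sx,sy,rr,z1,z2,sh)
        cyl(None,c,m,(0,0,255),b,0,f,u0,v0,bx,by,.018,bz,bz+.034,sh)
        o.append(b)
    cv2.imwrite(out,np.hstack(o))
E
python3 - <<'E'
from ov2 import *
run(6,.5765,-.082,.5765,-.082,.1448,{'scene':(0,0),'side':(0,0)},'pics/o6.png')
E
```

```text
(no output)
```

View pics/o6.png

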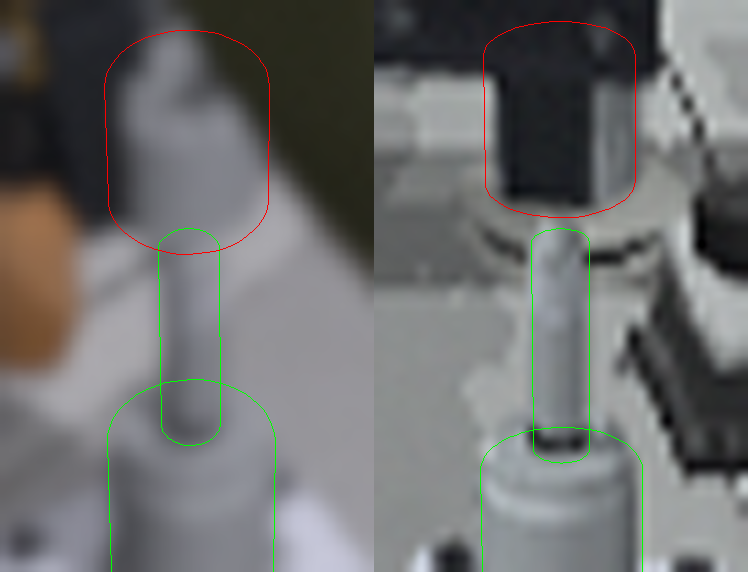

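>>> carry_out([
  {"linear": [-0.001,0,-0.001],"roll": 0},
  {"linear": [-0.001,0.007,-0.001],"roll": 0},
  {"linear": [-0.001,0.014,-0.001],"roll": 0},
  {"linear": [-0.001,0.02,-0.001],"roll": 0},
  {"linear": [-0.001,0.02,-0.001],"roll": 0},
  {"linear": [-0.001,0.02,-0.001],"roll": 0},
])

```text
clock: 8.82
eef_pos: [0.5768, -0.0822, 0.1548]
orientation: [-1.553, 0.281, -0.281]
contact_force: [-0.3, -0.7, -2.6]
gripper_width: 0.0335
```

```bash
python3 look.py 7
```

```text
[ 0.5768 -0.0822  0.1548] [-1.5526  0.2806 -0.2809] [-0.302  -0.7348 -2.5632] 8.825 0.033511074794781485
scene 225 149
side 243 176
```

View pics/l7.png

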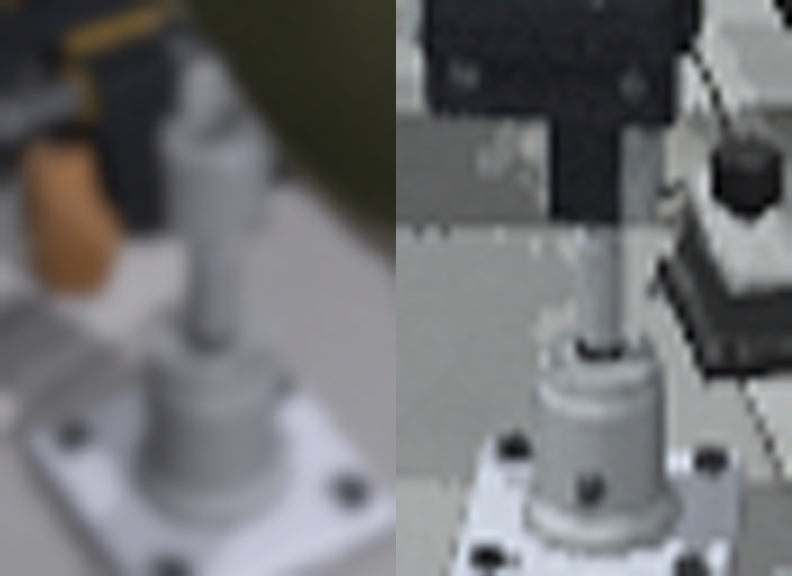

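No contact force, and the bush is already 8 mm over the tip. Continuing down.

>>> carry_out([
  {"linear": [0,0.007,0],"roll": 0},
  {"linear": [0,0.014,0],"roll": 0},
  {"linear": [0,0.021,0],"roll": 0},
  {"linear": [0,0.028,0],"roll": 0},
  {"linear": [0,0.035,0],"roll": 0},
  {"linear": [0,0.042,0],"roll": 0},
  {"linear": [0,0.047,0],"roll": 0},
  {"linear": [0,0.047,0],"roll": 0},
])

```text
clock: 9.93
eef_pos: [0.5766, -0.0822, 0.1073]
orientation: [-1.552, 0.281, -0.28]
contact_force: [0.1, 0.1, -1.0]
gripper_width: 0.0338
```

>>> carry_out([
  {"linear": [0,0.002,0],"roll": 0},
  {"linear": [0,0.004,0],"roll": 0},
  {"linear": [0,0.006,0],"roll": 0},
  {"linear": [0,0.006,0],"roll": 0},
  {"linear": [0,0.006,0],"roll": 0},
])

```text
clock: 10.55
eef_pos: [0.5768, -0.0822, 0.1018]
orientation: [-1.553, 0.281, -0.281]
contact_force: [-0.6, -0.7, -1.5]
gripper_width: 0.0339
```

>>> carry_out([
  {"linear": [0,0.001,0],"roll": 0},
  {"linear": [0,0.002,0],"roll": 0},
  {"linear": [0,0.002,0],"roll": 0},
])

```text
clock: 10.92
eef_pos: [0.5769, -0.0822, 0.1008]
orientation: [-1.553, 0.28, -0.281]
contact_force: [-4.0, 0.6, 8.2]
gripper_width: 0.0339
```

```bash
python3 look.py 8
```

```text
[ 0.5769 -0.0822  0.1008] [-1.5528  0.2801 -0.2811] [-4.0403  0.583   8.2299] 10.925 0.03387229831681628
scene 225 149
side 243 176
```

View pics/l8.png

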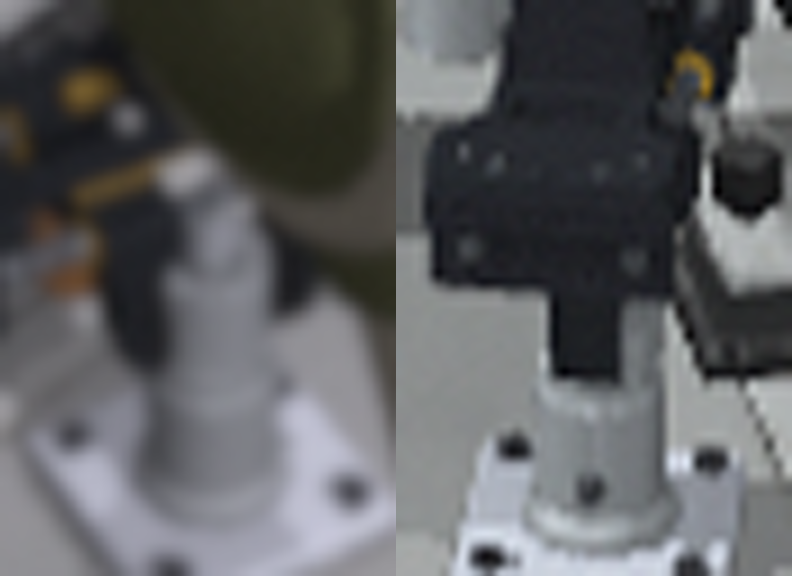

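It touches at TCP z = 0.1008, which is the expected seated height, with about 8 N. Now releasing.

>>> carry_out([
  {"linear": [0,0,0],"roll": 0},
  {"linear": [0,0,0],"roll": 0},
  {"linear": [0,0,0],"roll": 0},
  {"linear": [0,0,0],"roll": 0},
], grip=70)

```text
clock: 11.52
eef_pos: [0.5768, -0.0822, 0.0996]
orientation: [-1.553, 0.281, -0.281]
contact_force: [0.2, -0.5, 0.2]
gripper_width: 0.0614
```

>>> carry_out([
  {"linear": [0,-0.01,0],"roll": 0},
  {"linear": [0,-0.04,0],"roll": 0},
  {"linear": [0,-0.08,0],"roll": 0},
  {"linear": [0,-0.12,0],"roll": 0},
  {"linear": [0,-0.12,0],"roll": 0},
  {"linear": [0,-0.12,0],"roll": 0},
])

```text
clock: 12.28
eef_pos: [0.5764, -0.0821, 0.2192]
orientation: [-1.552, 0.281, -0.28]
contact_force: [-0.2, 1.5, -0.7]
gripper_width: 0.0615
```

```bash
python3 look.py 9; python3 - <<'E'
from ov import *
np.set_printoptions(precision=4,suppress=True)
m=r.camera_model('wrist'); s=r.sense(); save('wrist','w9.png'); e=s['eef_pos']; print(e)
for l,z in [('rod_tip',.132),('bush_wide_center',.087),('bush_wide',.07)]:
    for d in r.spot_point(l,'wrist')[:3]: print(l,d['score'],d['pixel'],atz('wrist',d['pixel'],z,m))
u,v=proj('wrist',[[.5768,-.082,.11]],m)[0].astype(int); print(u,v)
L=[(.007,.125,(0,0,255)),(.007,.104,(0,0,255)),(.018,.104,(0,255,0)),(.018,.07,(0,255,255)),(.02,.012,(255,0,0))]
ov('wrist','pics/w9.png',m,.5768,-.082,0,(u-45,v-45,90,90),'pics/b9.png',6,L)
E
```

```text
[ 0.5764 -0.0821  0.2192] [-1.5524  0.2814 -0.2801] [-0.1861  1.47   -0.7385] 12.275 0.061503079803105924
scene 225 149
side 243 176
[ 0.5763 -0.0821  0.2186]
rod_tip 0.9 [253.0, 200.9] [ 0.5748 -0.0832  0.132 ]
bush_wide_center 0.77 [155.1, 90.5] [ 0.4632 -0.1332  0.087 ]
bush_wide_center 0.76 [255.1, 191.3] [ 0.5796 -0.083   0.087 ]
bush_wide_center 0.63 [82.3, 63.9] [ 0.4203 -0.1833  0.087 ]
bush_wide 0.71 [254.2, 183.4] [ 0.5759 -0.0825  0.07  ]
bush_wide 0.69 [89.2, 70.7] [ 0.4215 -0.1883  0.07  ]
bush_wide 0.56 [158.2, 88.4] [ 0.4591 -0.1346  0.07  ]
255 194
```

View pics/l9.png

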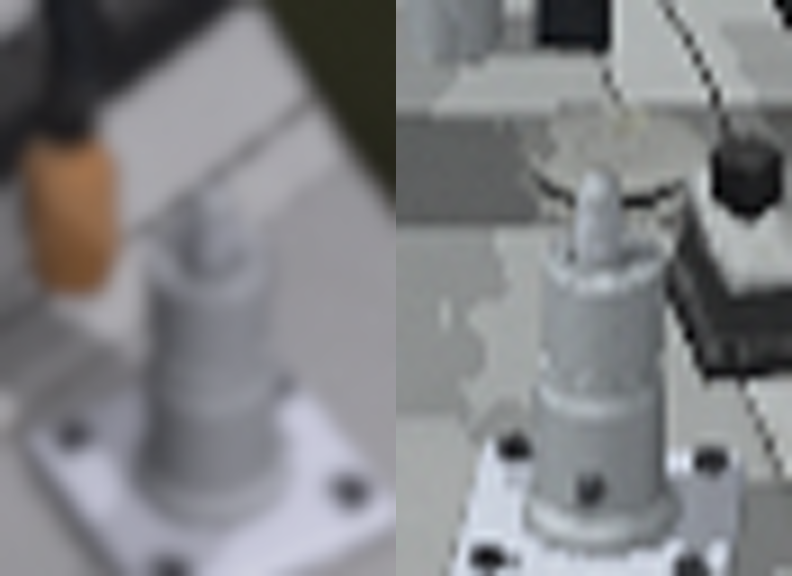

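View pics/b9.png

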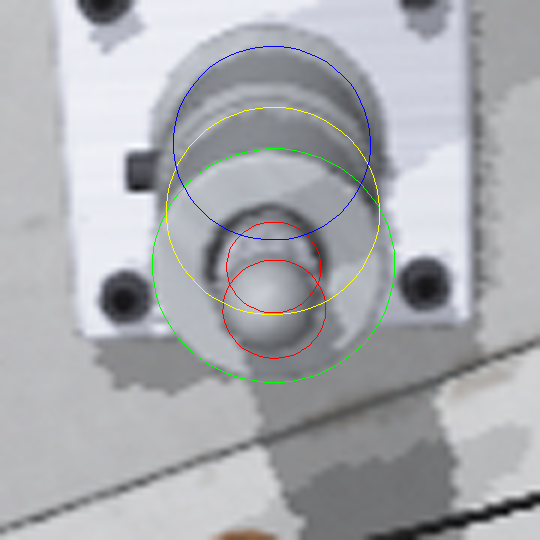

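The bush is seated and free, with the rod tip standing out of it. Next I go down to grip the rod, keeping the fingertips about 2 mm above the bush.

>>> carry_out([
  {"linear": [0,0.03,0],"roll": 0},
  {"linear": [0,0.06,0],"roll": 0},
  {"linear": [0,0.078,0],"roll": 0},
  {"linear": [0,0.086,0],"roll": 0},
  {"linear": [0,0.088,0],"roll": 0},
  {"linear": [0,0.088,0],"roll": 0},
  {"linear": [0,0.088,0],"roll": 0},
], grip=50)

```text
clock: 13.45
eef_pos: [0.577, -0.0823, 0.1324]
orientation: [-1.553, 0.28, -0.282]
contact_force: [-0.3, 0.3, -0.3]
gripper_width: 0.0441
```

>>> carry_out([
  {"linear": [0,0.001,0],"roll": 0},
  {"linear": [0,0.001,0],"roll": 0},
  {"linear": [0,0.001,0],"roll": 0},
])

```text
clock: 13.82
eef_pos: [0.5768, -0.0822, 0.1308]
orientation: [-1.553, 0.281, -0.281]
contact_force: [-0.0, -0.6, -0.4]
gripper_width: 0.0442
```

>>> carry_out([
  {"linear": [0,0,0],"roll": 0},
  {"linear": [0,0,0],"roll": 0},
  {"linear": [0,0,0],"roll": 0},
  {"linear": [0,0,0],"roll": 0},
  {"linear": [0,0,0],"roll": 0},
  {"linear": [0,0,0],"roll": 0},
  {"linear": [0,0,0],"roll": 0},
], grip=0)

```text
clock: 14.7
eef_pos: [0.5768, -0.0822, 0.1307]
orientation: [-1.552, 0.281, -0.281]
contact_force: [-0.5, 0.3, 0.1]
gripper_width: 0.0128
```

```bash
python3 look.py 10
```

```text
[ 0.5768 -0.0822  0.1307] [-1.5525  0.2808 -0.2808] [-0.5139  0.3443  0.1216] 14.7 0.012834260895753048
scene 225 149
side 243 176
```

View pics/l10.png

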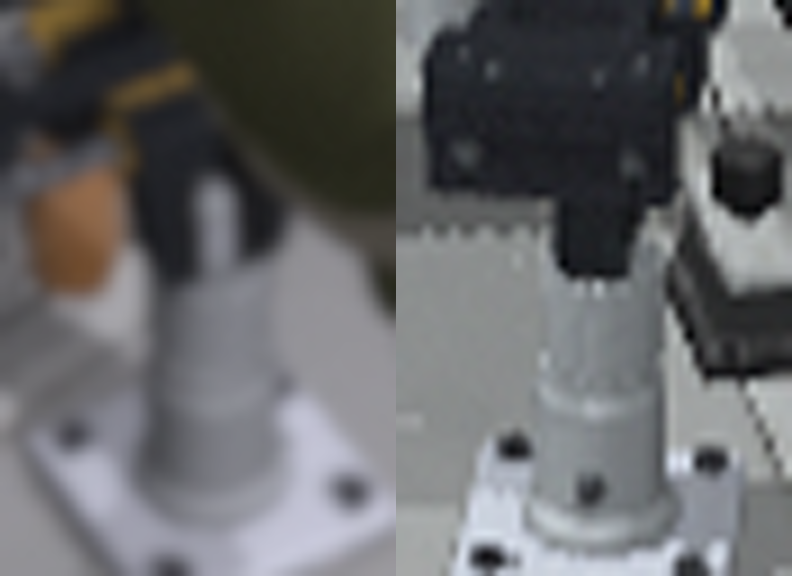

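Gripped: the width reads 12.8 mm, allowing for the same pad offset as before, and the side force is low. I'll draw up gently to 20 mm first and watch for slip.

>>> carry_out([
  {"linear": [0,-0.003,0],"roll": 0},
  {"linear": [0,-0.006,0],"roll": 0},
  {"linear": [0,-0.009,0],"roll": 0},
  {"linear": [0,-0.012,0],"roll": 0},
  {"linear": [0,-0.015,0],"roll": 0},
  {"linear": [0,-0.018,0],"roll": 0},
  {"linear": [0,-0.02,0],"roll": 0},
  {"linear": [0,-0.02,0],"roll": 0},
  {"linear": [0,-0.02,0],"roll": 0},
])

```text
clock: 15.92
eef_pos: [0.5767, -0.0822, 0.1506]
orientation: [-1.552, 0.281, -0.281]
contact_force: [2.5, -0.9, -8.2]
gripper_width: 0.0128
```

```bash
python3 look.py 11
```

```text
[ 0.5767 -0.0822  0.1506] [-1.5524  0.281  -0.2805] [ 2.4616 -0.931  -8.1583] 15.925 0.012836895109307316
scene 225 149
side 243 176
```

View pics/l11.png

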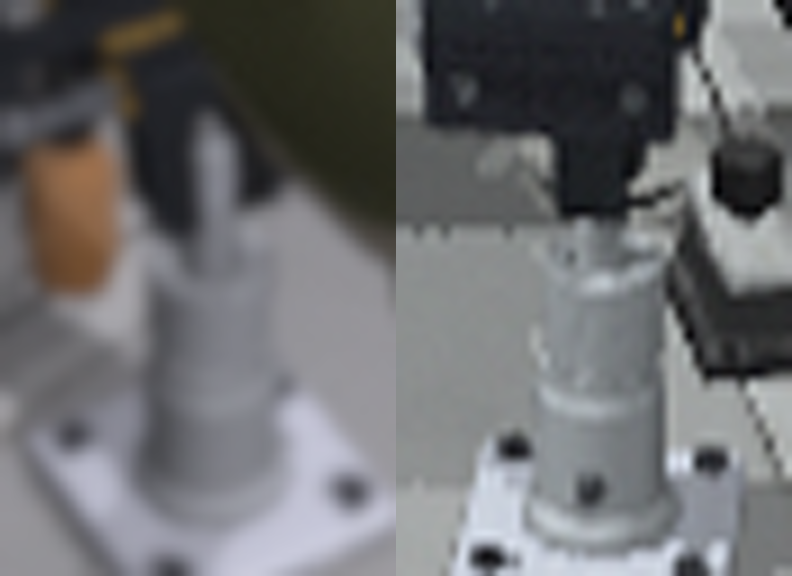

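At 20 mm the force is 8.2 N against 8.0 N expected, so there is no slip. Another 10 mm.

>>> carry_out([
  {"linear": [0,-0.003,0],"roll": 0},
  {"linear": [0,-0.006,0],"roll": 0},
  {"linear": [0,-0.009,0],"roll": 0},
  {"linear": [0,-0.01,0],"roll": 0},
  {"linear": [0,-0.01,0],"roll": 0},
  {"linear": [0,-0.01,0],"roll": 0},
])

```text
clock: 16.77
eef_pos: [0.5767, -0.0822, 0.1607]
orientation: [-1.552, 0.281, -0.281]
contact_force: [2.9, -0.4, -9.9]
gripper_width: 0.0128
```

```bash
python3 look.py 12; python3 - <<'E'
from h import *
f=[];z=[]
for i in range(8):
    r.grab_frame('side'); s=r.sense(); f.append(s['contact_force']); z.append(s['eef_pos'][2])
print(np.mean(f,0),np.mean(z),np.std(z),s['clock'])
save('wrist','w12.png')
E
```

```text
[ 0.5767 -0.0822  0.1607] [-1.5525  0.2809 -0.2806] [ 2.914  -0.4293 -9.8957] 16.775 0.012803348842086218
scene 225 149
side 243 176
[  1.81626174  -0.53629882 -10.53062278] 0.16065192957250862 1.062470891966443e-05 17.275
```

View pics/l12.png

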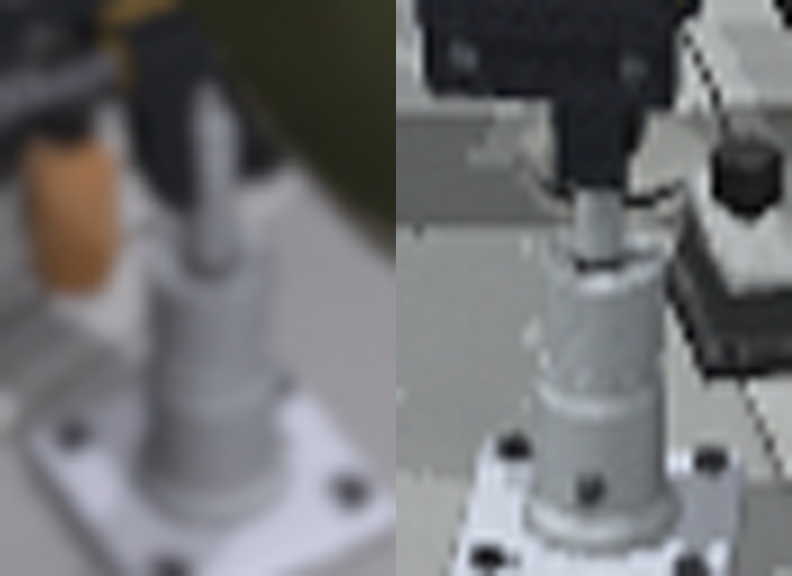

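View pics/w12.png

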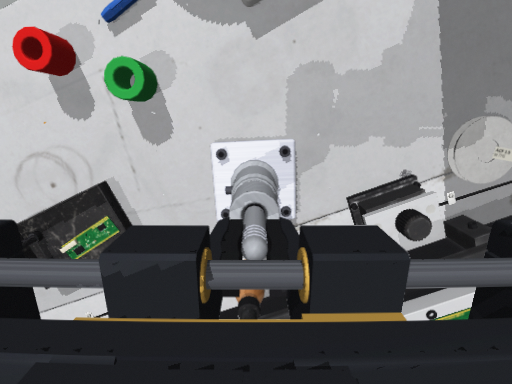

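The side picture shows the dark mark at the rim of the seated bush. TCP rise is 29.95 mm and steady, and the force is about 10 N, as expected. Handing in.

```bash
python3 - <<'E'
from h import *
print(r.hand_in()); s=r.sense(); print(s['clock'],s['eef_pos'],s['gripper_width'])
E
```

```text
the job is handed in; nothing more can be done
None
the job is handed in; nothing more can be done
```

The job is handed in: the wide bush sits on the barrel, and the gripper is still holding the rod drawn up about 30 mm. No verdict is given, so the results below are my own last checks.

- **Bush:** The wide-bore bush was the one near the red and green ones; its bore is about half its outside diameter. I slid it over the rod until it touched the barrel at the expected height with about 8 N, and let go. The side and scene pictures afterwards show it seated.
- **Rod:** Gripped above the bush and drawn up, the tool rose 29.95 mm. The pull read 9.9–10.5 N against 10 N expected, so the rod did not slip. The height stayed steady, and in the side picture the dark ring is at the top rim of the bush. At that picture's resolution I could only place the ring to within about 2 mm, so the exact level rests on the rise and the pull.
- **Bystanders:** The gripper made no contact with the dropper bottle or the film reel, and the pictures show them where they were. I did not measure their positions again.
- **Disagreements:**
    - The cameras differed by up to about 8 mm on the stand's position, so I lined up the bush from its offset to the rod in the pictures.
    - The gripper read 1–2 mm under the true width on both grasps.
    - While I held the rod, about 2–3 N of side force remained.
- **Time:** The clock read about 17.3 s of the 64 s allowed just before I handed in.

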